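# Pull the blue-banded tile carton out of a stack for an order

### The job

The order needs the brown carton with the blue band that is buried in the tile stack: lift the strapped pair off the top and set it down on the foam pad, then lay the blue-banded carton flat in the free lane of the tilted order tote, its length running up the slope beside the carton already there. Then put the strapped pair back squarely on the two white cartons, edges in line, leaving those two where they stand. It is ceramic, so set everything down gently without dropping it, and do not knock anything else about.

Things in the scene. Friction and masses are not known exactly. Their poses are not given: they have to be found in the camera images.
- strapped_pair_center (a point): Centre (half-way up) of the top item of the stack: two white tile cartons held together by two green straps, moving as one rigid piece 150 mm long (x) x 56 mm wide (y) x 70 mm high (z), terracotta labels, about 0.65 kg. z up, x along its length. Grasp it across the 56 mm width.
- blue_carton_center (a point): Centre (half-way up) of the wanted carton, directly under the strapped pair: brown card with a wide blue band round its middle, 150 mm long (x) x 56 mm wide (y) x 40 mm high (z), about 0.45 kg, rigid. z up, x along its length. Grasp it across the 56 mm width.
- second_carton_center (a point): Centre (half-way up) of the white carton directly under the blue-banded one, 150 (x) x 56 (y) x 40 (z) mm, loose, 0.5 kg, grey labels. It is the carton on which the strapped pair is to end.
- bottom_carton_center (a point): Centre (half-way up) of the lowest white carton of the stack, same size, loose, standing on the bench.
- foam_pad: Black, firm foam pad fixed on the bench, 220 (x) x 130 (y) x 6 mm thick, flat: the set-down place, bare at the start. Origin at the centre of its underside (bench height); z up, x along its 220 mm length.
- tote: Blue open tote on a fixed stand, tilted 26 degrees, its mouth leaning to the robot. Outside 280 (x) x 260 (y) x 70 (z) mm, walls and floor 5 mm. Origin at the centre of its underside, 120 mm above the bench; z square to its floor (out of the mouth), x up the slope, y level. The carton already in it lies along x near y = +88 mm; free lane: y = -125 to +55. A carton may slide to the low wall (x = -135).
- tote_lane (a point): A point on the tote's inner floor in the middle of the free lane: at x = -40, y = -45, z = 5 mm in the tote's frame; same axes as the tote.
- packed_carton_center (a point): Centre of the white carton with yellow labels already lying in the tote, 150 x 56 x 40 mm, loose; leave it.
- back_carton_low_center (a point): Centre of the lower of two white cartons stacked crosswise beyond the pad (bystander), 150 x 56 x 40 mm.
- back_carton_top_center (a point): Centre of the upper of those two bystander cartons, same size; its top is 80 mm above the bench.
- tape_measure: Yellow tape measure (bystander), 68 x 34 x 70 mm, on the bench just beyond the far end of the pad. Origin under its centre.
- spray_can: White and orange spray can (bystander), 62 mm across, 193 mm tall, beyond the stack or tote. Origin under its centre.
- tape_roll: Roll of amber packing tape lying flat (bystander), 104 mm across, 48 mm high, near the back. Origin under its centre.
- tile_offcuts: A blue tile piece with a terracotta one on it, one rigid thing 105 x 85 x 18 mm (bystander), at the left of the bench. Origin under its centre.

How it is judged:
By the outcome, as a careful person would: the job done as asked, in the order asked, and still so for the second after the job is handed in, with the robot touching nothing.
It also fails if it takes over 70 s, if anything falls off the work surface, if the arm or the gripper's body presses on something with over 40 N, if the wrist force passes 120 N, or if a joint passes its speed limit or range.

### The arm

A 7-joint arm with a two-finger parallel gripper is mounted at the origin on the work surface. World frame = base frame: x ahead of the robot, y to its left, z up, the work surface at z = 0. Lengths are in m, angles in rad, forces in N, time in s.
With the tool pointing down it reaches from about 0.35 to 0.9 m from the base axis. Payload 8.1 kg.
Tool frame: the origin (TCP) lies at the very end of the fingers, on their centre line; the grasp point (between the pads) lies 19 mm behind it (arm.tcp_to_grasp is the z of the grasp point in the tool frame, in m); z points along the fingers, y is the line along which they close (so a half turn about z gives the same grasp; the last joint's range is limited). The gripper opens to 92 mm and grips with 3 to 60 N. Pads are 19 mm wide; open, the fingers measure 130 mm over their backs; the gripper's body (75 mm by 190 mm) begins 47 mm behind the grasp point.
Start: joints at [1.235, 0.434, 0.025, 1.573, -0.012, 1.134, -0.075], TCP at [0.144, -0.608, 0.227] pointing down, gripper open.
Joint ranges: [-2.62, 2.62], [-0.44, 2.09], [-1.27, 1.32], [0.08, 2.57], [-1.32, 4.46], [0.12, 2], [-2.74, 2.74]. Speed limits (rad/s): [2.22, 2.22, 3.01, 3.01, 3.14, 3.14, 3.14].

### API

Orientations are given as a rotation vector (axis times angle).
In Python, from cell import readout, vision, sign_off, arm gives the robot as it stands. The module is installed in compiled form; this text tells all that it offers.
- The arm moves only by the shell command python3 -m creep 'ROWS' [FORCE]. ROWS is JSON, a list of rows, each a list of 5 numbers: the shift along the tool's x, y, z in units of 4 cm (1.0 is 4 cm), then the turn about the tool's z in units of 4 degrees (1.0 is 4 degrees), then the opening, from 0 (shut) to 1 (fully open). A call has 1 to 12 rows; each row shifts and turns the commanded pose from where the row before left it, along the tool's axes as they then stand; what a row does not reach is not made up. A row lasts 1/8 s, in which the tool goes at most 62.5 mm and 10.7 degrees, less where a joint would pass 70% of its speed; a pose out of reach is approached as far as the arm can. A call with a number of a shift or a turn outside -1 to 1 is refused whole. A call with a gripper value outside its range is refused whole. The fingers move at their own pace and stop on an object; FORCE is the grip in N (left out, the last holds). Time passes only in rows, so rows that do not move let the fingers close. It gives the time, the measured TCP pose, the force, the opening and the grip force at its end, in the units of the state.
- readout.observe(): the state, without advancing time (a new reading comes with each control period).
- vision.get_image(name): name is "scene" or "side" or "wrist"; returns a dict with "pixels" (400x640x3 uint8, blue, green, red), "z_map" (400x640 float32, m along the optical axis (not along the pixel's ray), 0 where there is no reading), "camera_matrix" (3x3 intrinsics, pixels), "position" and "rotation" of the camera in the world. Camera axes: x right, y up, looking along -z (the intrinsics and any distortion apply to the point x, -y, -z); pixel columns grow to the right and rows downward; lengths in m; the calibration is good to about 2 mm. A picture is of the moment at which its call begins.
- sign_off(): hands the job in; it is judged then, once.
The state is a dict: "clock": time; "joints": joint angles; "dq": joint speeds; "joint_efforts": joint torques, N m; "position": TCP position; "ee_rot": TCP orientation; "force": force on the tool from outside, world axes, zero at the start; "ft_torque": the same for the moment, N m; "width": opening from 0.0 (shut) to 1.0 (fully open); "gripper_force": force on a finger pad.
Only numpy, scipy, OpenCV 4.12 (cv2) and the standard library are available. Lean on these libraries where they do the work, as an engineer would, in place of code of your own. Each camera call takes 0.05 s, during which the arm holds its last target. There are 200 camera calls.

## Working session

There is one attempt and no reset: what is moved stays moved. The work goes in short steps, Python scripts to look and compute and a shell command to move; the robot and the scene stay as the last step left them, time stands still between calls to the robot, and variables do not carry over. Pictures are saved under pics/ and viewed, at most 10 in all, crops included, and the job is handed in when it is done.

```bash
mkdir -p pics; cat > h.py <<'E'
import numpy as np, cv2
from cell import readout, vision, arm
from scipy.spatial.transform import Rotation as R
def grab(n):
    d=vision.get_image(n); z=d["z_map"]; K=np.array(d["camera_matrix"])
    rot=np.array(d["rotation"]); rot=rot if rot.shape==(3,3) else R.from_rotvec(rot).as_matrix()
    v,u=np.mgrid[0:400,0:640]
    P=np.stack([(u-K[0,2])/K[0,0]*z,-(v-K[1,2])/K[1,1]*z,-z],-1)@rot.T+np.array(d["position"])
    P[z==0]=np.nan
    return d["pixels"],P,d
E
python3 - <<'E'
from h import *
for n in ("scene","side"):
    im,P,d=grab(n); cv2.imwrite(f"pics/{n}0.png",im); np.save(n+"0.npy",P)
    print(n,d["position"],[k for k in d], d["camera_matrix"])
s=readout.observe(); print(s["position"],s["ee_rot"],s["clock"],s["width"],s["force"],arm.tcp_to_grasp,R.from_rotvec(s["ee_rot"]).as_matrix().round(3))
E
```

```text
scene [1.16053228 0.77162949 0.867987  ] ['pixels', 'z_map', 'camera_matrix', 'position', 'rotation'] [[420.97348968   0.         319.48973152]
 [  0.         420.97348968 194.58044578]
 [  0.           0.           1.        ]]
side [ 0.36390358 -0.73616233  1.13320783] ['pixels', 'z_map', 'camera_matrix', 'position', 'rotation'] [[457.36088559   0.         317.18792461]
 [  0.         457.36088559 199.10044593]
 [  0.           0.           1.        ]]
[ 0.1440367  -0.60771731  0.2260248 ] [-3.11899449e+00 -3.64588078e-01  4.34938226e-04] 0.1 0.9974005718036852 [-0.12732921  0.05442197 -0.15572396] -0.0188 [[ 0.973  0.231 -0.   ]
 [ 0.231 -0.973  0.001]
 [-0.    -0.001 -1.   ]]
```

View pics/scene0.png

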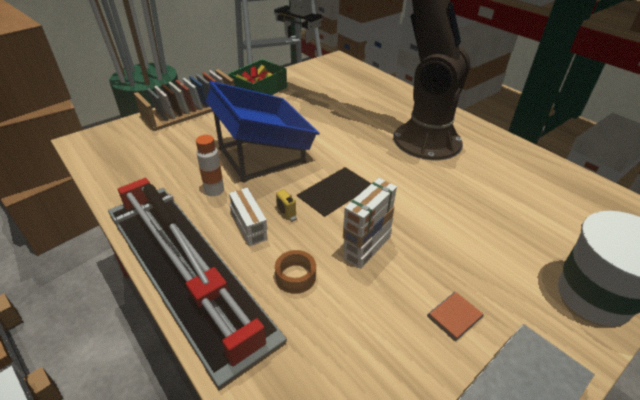

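View pics/side0.png

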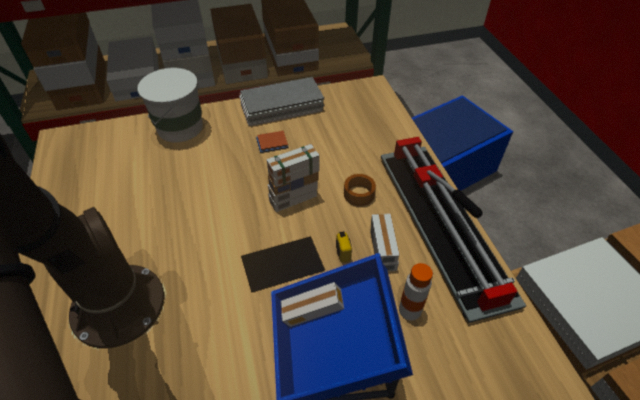

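The scene view shows the stack at about (370,220), the pad at (337,190) and the tote at (262,125). In the side view the stack top is at (293,160), the pad at (283,263), and the tote at (340,330) with the packed carton at (312,305).

```bash
cat > m.py <<'E'
from h import *
def rect(p):
    (c,s,a)=cv2.minAreaRect(p[:,:2].astype(np.float32)*1000); 
    if s[0]<s[1]: s=s[::-1]; a=a-90
    return np.round(c,1),np.round(s,1),round((a+90)%180-90,2)
E
python3 - <<'E'
from m import *
P={n:np.load(n+"0.npy") for n in("scene","side")}; I={n:cv2.imread(f"pics/{n}0.png") for n in P}
def near(n,u,v,r): 
    m=np.zeros((400,640),bool); m[v-r:v+r,u-r:u+r]=1; return m
for n,(u,v),(pu,pv) in(("scene",(370,215),(337,190)),("side",(293,170),(283,263))):
    p=P[n]; i=I[n].astype(int)
    m=near(n,u,v,60)&(p[...,2]>.18)&(p[...,2]<.2); print(n,"top",rect(p[m]),np.median(p[m][:,2]),m.sum())
    m=near(n,pu,pv,50)&(i.max(2)<60)&(p[...,2]<.015)
    m=cv2.morphologyEx(m.astype(np.uint8),cv2.MORPH_OPEN,np.ones((3,3)))>0
    print("pad",rect(p[m]),np.median(p[m][:,2]),m.sum())
# tote plane from floor px in side
p=P["side"]; i=I["side"].astype(int)
b=(i[...,0]>i[...,2]+40)&(p[...,2]>.1)
b[:250]=0;b[:,:265]=0;b[:,415:]=0
q=p[near("side",355,345,20)]; q=q[~np.isnan(q[:,0])]; c=q.mean(0); nn=np.linalg.svd(q-c)[2][2]; nn*=np.sign(nn[2]); print("plane",c,nn,np.degrees(np.arccos(nn[2])))
d=(p-c)@nn
yv=np.cross([0,0,1],nn); yv/=np.linalg.norm(yv); xv=np.cross(yv,nn)
if xv[2]<0: xv=-xv; 
yv=np.cross(nn,xv); print("x",xv,"y",yv)
def loc(q): return np.stack([(q-c)@xv,(q-c)@yv,(q-c)@nn],-1)
L=loc(p)
m=b&(abs(L[...,2])<.006); print("floor",rect(L[m]),np.percentile(L[m][:,:2],[1,99],axis=0))
m=b&(abs(L[...,2]-.065)<.006); print("rim",rect(L[m]),np.percentile(L[m][:,:2],[1,99],axis=0),m.sum())
m=(~b)&(abs(L[...,2]-.04)<.006)&near("side",312,305,40); print("packed",rect(L[m]),m.sum())
for n in P:
  p=P[n]
  # tape measure
  y=I[n].astype(int); m=(y[...,2]>120)&(y[...,0]<60)&(y[...,1]>90)&(p[...,2]>.01)&(p[...,2]<.09); print("tape m",np.nanmedian(p[m],0),np.nanpercentile(p[m],[2,98],axis=0))
p=P["side"]; m=near("side",385,240,35)&(p[...,2]>.07)&(p[...,2]<.09); print("back",rect(p[m]))
m=near("side",415,280,30)&(p[...,2]>.15)&(p[...,2]<.21); print("can",np.nanmedian(p[m],0))
E
```

```text
scene top (array([560.5, 250.4]), array([154.4,  58.9]), 11.44) 0.19027061651421273 1047
pad (array([474.3, -53.8]), array([265.6, 213.4]), -85.85) 0.006244687204022048 1529
side top (array([559.4, 246.8]), array([152.8,  63.9]), 9.58) 0.1896334307355535 756
pad (array([463.8,  11.7]), array([215.8, 132.6]), 3.84) 0.005762558861299061 2688
plane [ 0.56278912 -0.33416291  0.13612048] [-0.43395525  0.06762563  0.89839279] 26.052395162198696
x [ 0.88767894 -0.13833188  0.43919288] y [ 1.53977060e-01  9.88074423e-01 -6.93889390e-18]
floor (array([12., 30.]), array([257.7, 202.5]), 89.69) [[-0.08061385 -0.06769738]
 [ 0.09205553  0.15181804]]
rim (array([-26.7,  32.1]), array([294.4, 275.8]), -0.18) [[-0.17168486 -0.10513224]
 [ 0.11982571  0.16723326]] 2436
packed (array([-62.8,  98.5]), array([202.2, 122.2]), 0.83) 1484
tape m [0.72337197 0.16712278 0.05112933] [[ 0.2216063  -0.78158682  0.0460262 ]
 [ 0.80935391  0.25833167  0.07831215]]
tape m [ 0.6545521  -0.00961272  0.06644414] [[ 0.63148431 -0.08150495  0.0570263 ]
 [ 0.77812679  0.07421434  0.08323074]]
back (array([763.1, -22.2]), array([152.6,  57.3]), 78.82)
can [ 0.75326674 -0.23897384  0.19055209]
```

```bash
cat > go.py <<'E'
# go.py x y z yaw(deg of tool x axis): remaining turn (4deg units), then shift in tool axes (4cm units) after the turn
import sys; from h import *
s=readout.observe(); M=R.from_rotvec(s["ee_rot"]).as_matrix(); yaw=np.degrees(np.arctan2(M[1,0],M[0,0]))
x,y,z,t=map(float,sys.argv[1:5]); d=(t-yaw+90)%180-90
M2=M@R.from_euler("z",-d,degrees=True).as_matrix()
print("clk",round(s["clock"],2),"pos",np.round(s["position"],4),"yaw",round(yaw,2),"tilt",M[:,2].round(4),"F",np.round(s["force"],2),"w",round(s["width"],3),"g",s["gripper_force"])
print("turn",round(-d/4,3),"shift",np.round(M2.T@(np.array([x,y,z])-s["position"])/.04,3))
E
python3 -m creep '[[0,0,-0.9,0.67,1],[0,0,-0.9,0,1],[0,0,-0.9,0,1],[0,0,-0.5,0,1],[0,0,0,0,1]]'; python3 go.py .56 .249 .34 10.7
```

```text
clock: 0.72
position: [0.1443, -0.6087, 0.3558]
ee_rot: [3.126, 0.291, 0.001]
force: [-0.2, 0.4, -0.4]
width: 1.002
gripper_force: 0.0
clk 0.72 pos [ 0.1443 -0.6087  0.3558] yaw 10.65 tilt [ 7.0e-04 -2.3e-03 -1.0e+00] F [-0.18  0.42 -0.41] w 1.002 g 0.0
turn -0.012 shift [ 14.193 -19.141   0.354]
```

```bash
python3 -m creep '[[0.3,-0.4,0,0,1],[0.6,-0.8,0,0,1],[0.6,-0.8,0,0,1],[0.6,-0.8,0,0,1],[0.6,-0.8,0,0,1],[0.6,-0.8,0,0,1],[0.6,-0.8,0,0,1],[0.6,-0.8,0,0,1],[0.6,-0.8,0,0,1],[0.6,-0.8,0,0,1],[0.6,-0.8,0,0,1],[0.6,-0.8,0,0,1]]'; python3 go.py .56 .249 .34 10.7
```

```text
clock: 2.22
position: [0.3471, -0.194, 0.3533]
ee_rot: [-3.127, -0.292, 0.003]
force: [0.0, -0.8, 0.5]
width: 1.003
gripper_force: 0.0
clk 2.23 pos [ 0.3471 -0.194   0.3533] yaw 10.65 tilt [-1.8e-03  9.0e-04 -1.0e+00] F [ 0.04 -0.84  0.55] w 1.003 g 0.0
turn -0.012 shift [ 7.286 -9.893  0.333]
```

```bash
python3 -m creep '[[0.6,-0.8,0,0,1],[0.6,-0.8,0,0,1],[0.6,-0.8,0,0,1],[0.6,-0.8,0,0,1],[0.6,-0.8,0,0,1],[0.6,-0.8,0,0,1],[0.6,-0.8,0,0,1],[0.6,-0.8,0,0,1],[0.6,-0.8,0,0,1],[0.6,-0.8,0,0,1],[0.5,-0.7,0,0,1],[0,0,0,0,1]]'; python3 go.py .56 .249 .32 10.7; python3 - <<'E'
from h import *
im,P,d=grab("wrist"); cv2.imwrite("pics/w1.png",im); np.save("w1.npy",P); print(d["position"])
E
```

```text
clock: 3.72
position: [0.5379, 0.197, 0.3525]
ee_rot: [-3.126, -0.298, 0.005]
force: [0.8, -0.8, 0.3]
width: 1.001
gripper_force: 0.0
clk 3.73 pos [0.5379 0.197  0.3525] yaw 10.89 tilt [-3.4e-03  9.0e-04 -1.0e+00] F [ 0.84 -0.84  0.32] w 1.001 g 0.0
turn 0.048 shift [ 0.786 -1.173  0.812]
[0.60846121 0.21123863 0.51045649]
```

View pics/w1.png

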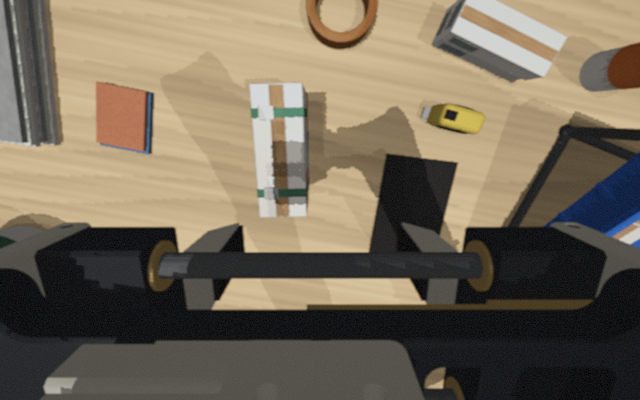

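The wrist view shows the pair's top at (278,150) with its straps, the pad at (412,205) and the tape measure at (455,117), all clear of the fingers.

```bash
cat > top.py <<'E'
# top.py file z0 x y : rect of flat points at height z0 near x,y, edges robust
import sys; from m import *
P=np.load(sys.argv[1]+".npy") if not sys.argv[1]=="wrist" else grab("wrist")[1]
z0,x,y=map(float,sys.argv[2:5])
m=(abs(P[...,2]-z0)<.006)&(np.hypot(P[...,0]-x,P[...,1]-y)<.12)
n,l,st,_=cv2.connectedComponentsWithStats(m.astype(np.uint8)); k=1+np.argmax(st[1:,4]); m=l==k
print(rect(P[m]),np.median(P[m][:,2]).round(4),m.sum())
E
python3 top.py w1 .19 .56 .249; python3 go.py .56 .249 .30 10.7
```

```text
(array([561.7, 249.1]), array([149.6,  57.5]), 11.57) 0.1903 6688
clk 3.77 pos [0.5379 0.1953 0.3529] yaw 10.79 tilt [-3.e-03 -3.e-04 -1.e+00] F [-0.23 -0.65  0.16] w 0.998 g 0.0
turn 0.023 shift [ 0.797 -1.217  1.319]
```

```bash
python3 -m creep '[[0.42,-0.6,0,-0.2,1],[0.42,-0.6,0.4,0,1],[0,0,0.9,0,1],[0,0,0.8,0,1],[0,0,0,0,1],[0,0,0,0,1]]' 30; python3 go.py .5617 .2491 .141 11.57
```

```text
clock: 4.53
position: [0.5627, 0.2476, 0.2719]
ee_rot: [-3.126, -0.312, -0.002]
force: [0.2, 0.7, 0.8]
width: 1.0
gripper_force: 0.0
clk 4.53 pos [0.5627 0.2476 0.2719] yaw 11.4 tilt [ 1.e-03  2.e-04 -1.e+00] F [0.24 0.67 0.78] w 1.0 g 0.0
turn -0.042 shift [-0.02  -0.042  3.272]
```

```bash
python3 -m creep '[[0,-0.04,0.9,-0.04,1],[0,0,0.9,0,1],[0,0,0.8,0,1],[0,0,0.4,0,1],[0,0,0.27,0,1],[0,0,0,0,1],[0,0,0,0,0.62],[0,0,0,0,0.62],[0,0,0,0,0.3],[0,0,0,0,0.3],[0,0,0,0,0.3],[0,0,0,0,0.3]]' 30; python3 go.py .5617 .2491 .141 11.57
```

```text
clock: 6.02
position: [0.5622, 0.2495, 0.1401]
ee_rot: [3.125, 0.317, 0.0]
force: [0.2, -1.9, 2.6]
width: 0.607
gripper_force: 30.0
clk 6.03 pos [0.5622 0.2495 0.1401] yaw 11.6 tilt [ 3.e-04 -3.e-04 -1.e+00] F [ 0.24 -1.86  2.61] w 0.607 g 29.96635526418686
turn 0.008 shift [-0.015  0.007 -0.023]
```

```bash
python3 -m creep '[[0,0,-0.1,0,0.3],[0,0,-0.2,0,0.3],[0,0,-0.4,0,0.3],[0,0,-0.5,0,0.3],[0,0,-0.5,0,0.3],[0,0,0,0,0.3]]'; python3 go.py .464 .012 .1 3.84;  python3 top.py wrist .12 .5617 .2491;python3 - <<'E'
from h import *
im,P,d=grab("side"); cv2.imwrite("pics/s2.png",im[60:260,180:430]); np.save("s2.npy",P)
E
```

```text
clock: 6.78
position: [0.5629, 0.2507, 0.2103]
ee_rot: [-3.124, -0.318, -0.006]
force: [0.8, 1.2, -5.7]
width: 0.607
gripper_force: 30.0
clk 6.78 pos [0.5629 0.2507 0.2103] yaw 11.62 tilt [ 0.0034  0.0019 -1.    ] F [ 0.78  1.21 -5.69] w 0.607 g 29.96464390307665
turn 1.945 shift [-2.876  5.792  2.737]Traceback (most recent call last):
  File "top.py", line 6, in <module>
    n,l,st,_=cv2.connectedComponentsWithStats(m.astype(np.uint8)); k=1+np.argmax(st[1:,4]); m=l==k
                                                                       ~~~~~~~~~^^^^^^^^^^
    return _wrapfunc(a, 'argmax', axis=axis, out=out, **kwds)
    return bound(*args, **kwds)
ValueError: attempt to get argmax of an empty sequence
```

View pics/s2.png

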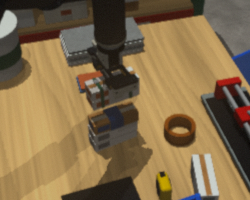

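The crop shows the pair held level above the stack (105,90); the blue-banded carton is on top of the remaining stack at (115,120), undisturbed.

```bash
python3 -m creep '[[0,0,0,0.97,0.3],[0,0,0,0.97,0.3],[-0.2,0.4,0,0,0.3],[-0.4,0.8,0,0,0.3],[-0.4,0.8,0,0,0.3],[-0.4,0.8,0,0,0.3],[-0.4,0.8,0,0,0.3],[-0.4,0.8,0.2,0,0.3],[-0.4,0.8,0.4,0,0.3],[-0.27,0.59,0.6,0,0.3],[0,0,0.6,0,0.3],[0,0,0,0,0.3]]'; python3 go.py .464 .012 .027 3.84; python3 top.py wrist .12 .5617 .2491
```

```text
clock: 8.38
position: [0.4609, 0.0097, 0.1345]
ee_rot: [3.139, 0.106, -0.006]
force: [0.1, 0.3, -4.2]
width: 0.612
gripper_force: 30.0
clk 8.38 pos [0.4609 0.0097 0.1345] yaw 3.86 tilt [-4.e-03 -6.e-04 -1.e+00] F [ 0.1   0.28 -4.2 ] w 0.612 g 29.964789301156998
turn 0.005 shift [ 0.093 -0.053  2.688]
(array([499.2, 210.4]), array([17.6,  3.6]), 7.45) 0.1157 169
```

```bash
python3 -m creep '[[0.09,-0.05,0.8,0,0.3],[0,0,0.7,0,0.3],[0,0,0.5,0,0.3],[0,0,0.3,0,0.3],[0,0,0.15,0,0.3],[0,0,0.1,0,0.3],[0,0,0,0,0.3],[0,0,0,0,0.3]]'; python3 go.py .464 .012 .027 3.84
```

```text
clock: 9.43
position: [0.4668, 0.0132, 0.0343]
ee_rot: [3.14, 0.106, 0.001]
force: [-0.6, 0.1, -5.5]
width: 0.608
gripper_force: 30.0
clk 9.43 pos [0.4668 0.0132 0.0343] yaw 3.85 tilt [ 8.e-04 -0.e+00 -1.e+00] F [-0.63  0.13 -5.51] w 0.608 g 29.964545778930187
turn 0.003 shift [-0.073  0.025  0.184]
```

```bash
python3 -m creep '[[0,0,0.05,0,0.3],[0,0,0.05,0,0.3],[0,0,0.03,0,0.3],[0,0,0.03,0,0.3],[0,0,0,0,0.3]]'; python3 go.py .464 .012 .027 3.84
```

```text
clock: 10.05
position: [0.4664, 0.0132, 0.0274]
ee_rot: [-3.14, -0.106, 0.0]
force: [-0.2, -0.5, -5.5]
width: 0.615
gripper_force: 30.0
clk 10.05 pos [0.4664 0.0132 0.0274] yaw 3.86 tilt [-2.e-04  0.e+00 -1.e+00] F [-0.16 -0.47 -5.51] w 0.615 g 29.964611381292343
turn 0.004 shift [-0.062  0.026  0.01 ]
```

```bash
python3 -m creep '[[0,0,0.03,0,0.3],[0,0,0.02,0,0.3],[0,0,0,0,0.3]]'; python3 go.py .464 .012 .027 3.84
```

```text
clock: 10.42
position: [0.4666, 0.0132, 0.026]
ee_rot: [3.139, 0.106, 0.001]
force: [-2.0, 0.1, 5.3]
width: 0.608
gripper_force: 30.0
clk 10.43 pos [0.4666 0.0132 0.026 ] yaw 3.85 tilt [ 5.e-04 -4.e-04 -1.e+00] F [-1.97  0.09  5.29] w 0.608 g 29.962119832634926
turn 0.004 shift [-0.067  0.025 -0.025]
```

```bash
python3 -m creep '[[0,0,0,0,0.75],[0,0,0,0,1],[0,0,0,0,1],[0,0,-0.3,0,1],[0,0,-0.8,0,1],[0,0,-1,0,1],[0,0,-1,0,1],[0,0,-1,0,1],[0,0,-0.8,-0.96,1],[0,0,0,-0.96,1]]'; python3 go.py .5617 .2491 .23 11.57
```

```text
clock: 11.68
position: [0.4678, 0.0137, 0.2248]
ee_rot: [3.125, 0.319, 0.008]
force: [0.8, -0.1, 0.1]
width: 1.001
gripper_force: 0.0
clk 11.68 pos [0.4678 0.0137 0.2248] yaw 11.67 tilt [ 5.2e-03 -2.0e-04 -1.0e+00] F [ 0.8  -0.06  0.12] w 1.001 g 0.0
turn 0.025 shift [ 3.48  -5.295 -0.118]
```

```bash
python3 -m creep '[[0.2,-0.35,0,0,1],[0.4,-0.7,0,0,1],[0.5,-0.8,0,0,1],[0.5,-0.8,0,0,1],[0.5,-0.8,0,0,1],[0.2,-0.4,0,0,1],[0,0,0,0,1]]'; python3 - <<'E'
from h import *
im,P,d=grab("wrist"); cv2.imwrite("pics/w3.png",im); np.save("w3.npy",P)
E
python3 top.py w3 .12 .5617 .2491; python3 top.py w3 .076 .466 .013;  python3 go.py .5617 .2491 .15 11.57
```

```text
clock: 12.55
position: [0.5255, 0.1833, 0.2218]
ee_rot: [-3.125, -0.319, 0.0]
force: [-0.4, -0.9, 0.2]
width: 1.0
gripper_force: 0.0
(array([559.6, 249.8]), array([150. ,  57.4]), 10.34) 0.1203 10463
(array([511. ,  16.9]), array([59.9, 58.6]), 4.11) 0.0761 1814
clk 12.6 pos [0.5255 0.1819 0.2216] yaw 11.57 tilt [-4.e-04 -6.e-04 -1.e+00] F [ 0.33 -0.92  0.13] w 1.002 g 0.0
turn -0.001 shift [ 1.225 -1.465  1.789]
```

View pics/w3.png

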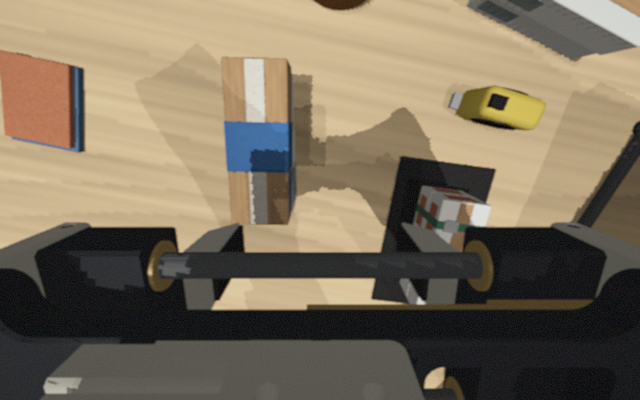

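The blue-banded carton is at (257,140) on the stack, uncovered, and the pair sits well inside the pad at (450,215).

```bash
python3 -m creep '[[0.55,-0.7,0,0.3,1],[0.62,-0.79,0.3,0,1],[0,0,0.9,0,1],[0,0,0.9,0,1],[0,0,0.5,0,1],[0,0,0,0,1],[0,0,0,0,1]]' 25;   python3 go.py .5596 .2498 .089 10.34
```

```text
clock: 13.48
position: [0.5613, 0.2499, 0.119]
ee_rot: [-3.128, -0.282, -0.003]
force: [0.1, -0.3, 0.3]
width: 0.999
gripper_force: 0.0
clk 13.47 pos [0.5613 0.2499 0.119 ] yaw 10.3 tilt [ 1.7e-03  8.0e-04 -1.0e+00] F [ 0.15 -0.32  0.3 ] w 0.999 g 0.0
turn -0.009 shift [-0.044 -0.006  0.75 ]
```

```bash
python3 -m creep '[[-0.04,0,0.5,0,1],[0,0,0.25,0,1],[0,0,0,0,1],[0,0,0,0,0.62],[0,0,0,0,0.62],[0,0,0,0,0.3],[0,0,0,0,0.3],[0,0,0,0,0.3],[0,0,0,0,0.3],[0,0,-0.1,0,0.3],[0,0,-0.2,0,0.3],[0,0,-0.3,0,0.3]]' 25;   python3 go.py .5596 .2498 .30 -8.86
```

```text
clock: 14.98
position: [0.5586, 0.2494, 0.1117]
ee_rot: [3.128, 0.283, -0.002]
force: [0.8, 0.5, -4.6]
width: 0.611
gripper_force: 25.0
clk 14.97 pos [0.5586 0.2494 0.1117] yaw 10.35 tilt [-1.e-03 -4.e-04 -1.e+00] F [ 0.82  0.52 -4.63] w 0.611 g 24.99851703643799
turn 4.802 shift [ 0.02  -0.011 -4.707]
```

```bash
python3 -m creep '[[0,0,-0.6,0,0.3],[0,0,-0.8,0,0.3],[0,0,-0.8,0,0.3],[0,0,-0.8,0.8,0.3],[0,0,-0.8,1,0.3],[0,0,-0.8,1,0.3],[0,0,-0.1,1,0.3],[0,0,0,1,0.3],[0,0.4,0,0,0.3],[0,0.7,0,0,0.3],[0,0.8,0,0,0.3],[0,0.8,0,0,0.3]]'; python3 - <<'E'
from h import *
im,P,d=grab("wrist"); cv2.imwrite("pics/w4.png",im); np.save("w4.npy",P)
E
python3 top.py w4 .08 .56 .25; python3 go.py .49 -.33 .30 -8.86
```

```text
clock: 16.48
position: [0.5416, 0.1406, 0.2996]
ee_rot: [3.132, -0.24, -0.0]
force: [0.2, 0.8, -5.4]
width: 0.607
gripper_force: 25.0
(array([556.5, 250.2]), array([149.9,  56.2]), 11.43) 0.0802 4049
clk 16.52 pos [0.5417 0.1352 0.2994] yaw -9.07 tilt [-9.0e-04 -4.7e-03 -1.0e+00] F [-1.47 -6.17 -7.  ] w 0.609 g 24.997116923332214
turn -0.052 shift [ 0.513 11.691  0.042]
```

```bash
python3 -m creep '[[0.05,0.9,0,0,0.3],[0.05,1,0,0,0.3],[0.05,1,0,0,0.3],[0.05,1,0,0,0.3],[0.05,1,0,0,0.3],[0.05,1,0,0,0.3],[0.05,0.9,0,0,0.3],[0.05,0.8,0,0,0.3],[0.05,0.7,0,0,0.3],[0,0.4,0,0,0.3],[0,0,0,0,0.3],[0,0,0,0,0.3]]'; python3 - <<'E'
from h import *
im,P,d=grab("wrist"); cv2.imwrite("pics/w5.png",im); np.save("w5.npy",P)
im,P,d=grab("side"); np.save("s5.npy",P); cv2.imwrite("pics/s5.png",im)
E
python3 go.py .49 -.33 .30 -8.86
```

```text
clock: 18.02
position: [0.5066, -0.2023, 0.2996]
ee_rot: [-3.132, 0.24, -0.0]
force: [-0.2, 0.0, -6.1]
width: 0.606
gripper_force: 25.0
clk 18.12 pos [ 0.5067 -0.2023  0.2997] yaw -8.73 tilt [ 3.e-04  5.e-04 -1.e+00] F [-0.29 -0.83 -4.35] w 0.608 g 24.998437464237213
turn 0.032 shift [ 0.078  3.22  -0.009]
```

View pics/w5.png

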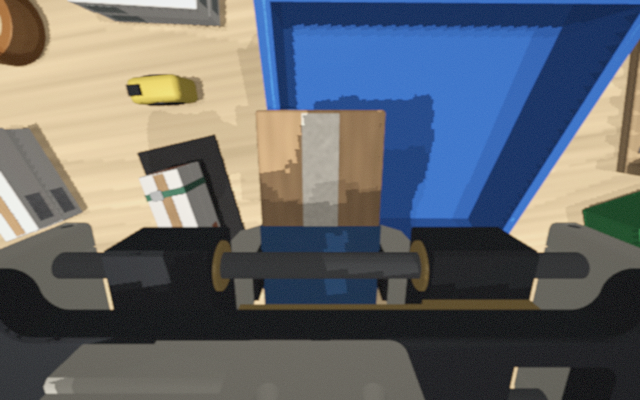

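The wrist view shows the carton held level over the tote's left part, with the tote floor at (370,150), its high wall at the top, and its +y rim at (265,50). The packed carton is hidden under the held one.

```bash
python3 - <<'E'
from m import *
from scipy.signal import find_peaks
S=np.load("side0.npy"); I=cv2.imread("pics/side0.png").astype(int); W=np.load("w5.npy"); J=cv2.imread("pics/w5.png").astype(int)
a,b=np.array([-.43395525,.06762563,.89839279]),0
res={}
for n,P,i,box in(("side",S,I,(335,330,385,365)),("wrist",W,J,(450,60,520,180))):
    u0,v0,u1,v1=box; q=P[v0:v1,u0:u1].reshape(-1,3); q=q[~np.isnan(q[:,0])]; c=q.mean(0); nn=np.linalg.svd(q-c)[2][2]; nn*=np.sign(nn[2])
    print(n,"tilt",np.degrees(np.arccos(nn[2])).round(2),"heading",np.degrees(np.arctan2(-nn[1],-nn[0])).round(2),"rms",np.std((q-c)@nn).round(4),"h at ref",(c[2]-((np.array([.50,-.33])-c[:2])@nn[:2])/nn[2]).round(4))
    xv=np.array([-nn[0],-nn[1],0]);xv/=np.linalg.norm(xv); yv=np.array([-xv[1],xv[0],0]); xv=np.cross(yv,nn)
    r=np.array([.50,-.33,c[2]-((np.array([.50,-.33])-c[:2])@nn[:2])/nn[2]])
    L=np.stack([(P-r)@k for k in(xv,yv,nn)],-1); bl=(i[...,0]>i[...,2]+30)&(L[...,2]>-.01)&(L[...,2]<.08)&(abs(L[...,0])<.25)&(abs(L[...,1])<.3)
    w=bl&(L[...,2]>.015)&(L[...,2]<.055)
    for k in(0,1):
        h,e=np.histogram(L[w][:,k],np.arange(-.25,.3,.003)); p=np.argsort(h)[::-1][:8]; print("xy"[k],sorted([(round(e[j]*1000+1.5),int(h[j])) for j in p]))
    if n=="side":
        m=(~bl)&(abs(L[...,2]-.04)<.005)&(L[...,1]>.03)&(abs(L[...,0])<.12)&(L[...,1]<.13); print("packed",rect(L[m]),m.sum())
    print("frame",r,xv,yv,nn)
E
```

```text
side tilt 26.09 heading -8.86 rms 0.0017 h at ref 0.1054
x [(-92, 504), (-89, 155), (16, 16), (76, 22), (88, 16), (106, 16), (136, 20), (184, 163)]
y [(-95, 93), (-92, 397), (-29, 17), (-23, 16), (-17, 18), (40, 16), (160, 55), (163, 195)]
packed (array([-16. , 112.9]), array([154.2,  34.3]), -0.27) 750
frame [ 0.5        -0.33        0.10541499] [ 0.88739262 -0.1382576   0.43979446] [0.15394482 0.98807945 0.        ] [-0.43455187  0.06770408  0.89809845]
wrist tilt 26.22 heading -25.13 rms 0.0062 h at ref 0.1012
x [(109, 463), (112, 475), (115, 478), (118, 505), (121, 515), (124, 522), (127, 535), (130, 514)]
y [(-68, 430), (-65, 460), (-62, 510), (-59, 587), (-56, 609), (-53, 680), (-50, 776), (-47, 788)]
frame [ 0.5       -0.33       0.1011578] [ 0.81217672 -0.38100543  0.44181878] [0.42470583 0.90533141 0.        ] [-0.39999242  0.18764301  0.89710432]
```

```bash
python3 -m creep '[[0,0.5,0,0,0.3],[0,0.8,0,0,0.3],[-0.1,0.8,0,0,0.3],[-0.1,0.6,0.3,0,0.3],[0,0,0.8,0,0.3],[0,0,0.8,0,0.3],[0,0,0.6,0,0.3],[0,0,0.5,0,0.3],[0,0,0,0,0.3],[0,0,0,0,0.3]]' 18; python3 go.py .4827 -.3116 .150 -8.86
```

```text
clock: 19.38
position: [0.4824, -0.3097, 0.1804]
ee_rot: [3.132, -0.243, 0.002]
force: [-0.1, -1.8, -4.2]
width: 0.607
gripper_force: 18.0
clk 19.38 pos [ 0.4824 -0.3097  0.1804] yaw -8.87 tilt [ 9.e-04 -6.e-04 -1.e+00] F [-0.07 -1.79 -4.17] w 0.607 g 17.998387813568115
turn -0.002 shift [0.014 0.044 0.759]
```

```bash
python3 -m creep '[[0,0.04,0.3,0,0.3],[0,0,0.3,0,0.3],[0,0,0.15,0,0.3],[0,0,0.1,0,0.3],[0,0,0.1,0,0.3],[0,0,0,0,0.3]]'; python3 -m creep '[[0,0,0.1,0,0.3],[0,0,0.1,0,0.3],[0,0,0,0,0.3]]'; python3 -m creep '[[0,0,0.1,0,0.3],[0,0,0.1,0,0.3],[0,0,0,0,0.3]]'
```

```text
clock: 20.12
position: [0.4816, -0.3108, 0.1413]
ee_rot: [-3.132, 0.243, 0.0]
force: [-0.5, -0.0, -4.9]
width: 0.608
gripper_force: 18.0
clock: 20.5
position: [0.481, -0.3108, 0.1331]
ee_rot: [-3.132, 0.243, 0.002]
force: [-2.9, -0.5, -4.6]
width: 0.61
gripper_force: 18.0
clock: 20.88
position: [0.4808, -0.3108, 0.125]
ee_rot: [-3.132, 0.243, 0.002]
force: [-1.8, -0.6, -3.4]
width: 0.611
gripper_force: 18.0
```

```bash
python3 -m creep '[[0,0,0.1,0,0.3],[0,0,0.1,0,0.3],[0,0,0,0,0.3]]'; python3 -m creep '[[0,0,0.08,0,0.3],[0,0,0.05,0,0.3],[0,0,0,0,0.3]]';python3 - <<'E'
from h import *
im,P,d=grab("scene"); np.save("c6.npy",P); cv2.imwrite("pics/c6.png",cv2.resize(im[60:180,180:360],None,fx=4,fy=4,interpolation=cv2.INTER_CUBIC))
E
```

```text
clock: 21.25
position: [0.4816, -0.3109, 0.1173]
ee_rot: [-3.132, 0.243, 0.0]
force: [0.4, 0.2, -5.0]
width: 0.611
gripper_force: 18.0
clock: 21.62
position: [0.4821, -0.311, 0.1123]
ee_rot: [3.132, -0.243, 0.001]
force: [-0.2, 0.1, -3.8]
width: 0.608
gripper_force: 18.0
```

View pics/c6.png

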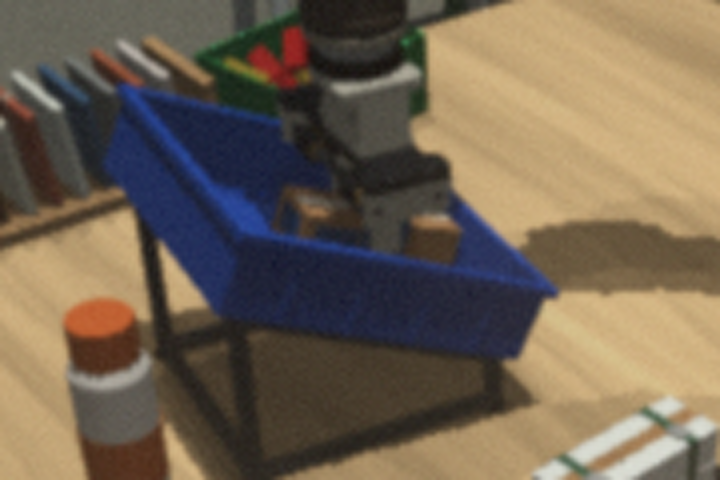

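The crop shows the carton tilting with the tote floor, its low end at (435,240) inside the wall and the gripper body clear of the rim.

```bash
python3 -m creep '[[0,0,0.05,0,0.3],[0,0,0.03,0,0.3],[0,0,0,0,0.3]]'; python3 -m creep '[[0,0,0.03,0,0.3],[0,0,0.02,0,0.3],[0,0,0,0,0.3]]'
```

```text
clock: 22.05
position: [0.4821, -0.311, 0.1092]
ee_rot: [3.132, -0.243, 0.001]
force: [0.8, -1.3, -2.4]
width: 0.609
gripper_force: 18.0
clock: 22.42
position: [0.4817, -0.3108, 0.1071]
ee_rot: [-3.132, 0.243, -0.0]
force: [0.2, -0.3, -2.2]
width: 0.61
gripper_force: 18.0
```

```bash
cat > tc.py <<'E'
from m import *
r=np.array([.5,-.33,.10541]);xv=np.array([.88739,-.13826,.43979]);yv=np.array([.15394,.98808,0]);nn=np.array([-.43455,.06770,.89810])
for n in("side","wrist"):
    im,P,d=grab(n); cv2.imwrite(f"pics/{n}tc.png",im)
    L=np.stack([(P-r)@k for k in(xv,yv,nn)],-1)-[.0435,.0375,-.005]
    m=(L[...,2]>.03)&(L[...,2]<.075)&(abs(L[...,0])<.125)&(L[...,1]>-.11)&(L[...,1]<.04)
    q=L[m]
    for a in np.arange(-.13,.06,.02):
        s=q[(q[:,0]>=a)&(q[:,0]<a+.02)]
        if len(s)>8: print(n,round(a,2),len(s),"z med",np.round(np.median(s[:,2]),4),"y",np.round(np.percentile(s[:,1],[3,97]),4))
E
python3 tc.py
```

```text
side -0.13 157 z med 0.0471 y [-0.0498  0.0042]
side -0.11 213 z med 0.0471 y [-0.0498  0.0041]
side -0.09 70 z med 0.0468 y [-0.0488  0.0055]
side -0.07 27 z med 0.0466 y [-0.0254 -0.0139]
side -0.05 41 z med 0.0467 y [-0.0282 -0.0156]
side -0.03 19 z med 0.0674 y [-0.1081 -0.0198]
side -0.01 208 z med 0.0452 y [-0.1071  0.0047]
side 0.01 153 z med 0.0439 y [-0.0494  0.0048]
wrist -0.09 774 z med 0.047 y [-0.0469  0.0064]
wrist -0.07 1962 z med 0.0468 y [-0.0478  0.0072]
wrist -0.05 2120 z med 0.0458 y [-0.0615  0.0208]
wrist -0.03 5106 z med 0.0457 y [-0.0994  0.01  ]
wrist -0.01 12378 z med 0.0638 y [-0.101   0.0309]
wrist 0.01 6735 z med 0.044 y [-0.046   0.0055]
```

```bash
python3 -m creep '[[0,0,0.02,0,0.3],[0,0,0.02,0,0.3],[0,0,0,0,0.3]]' 10; python3 -m creep '[[0,0,0.02,0,0.3],[0,0,0,0,0.3]]' 8
```

```text
clock: 22.9
position: [0.4815, -0.3108, 0.1056]
ee_rot: [-3.132, 0.243, 0.001]
force: [-1.6, 0.6, 0.9]
width: 0.609
gripper_force: 10.0
clock: 23.15
position: [0.4816, -0.3107, 0.1054]
ee_rot: [3.132, -0.243, -0.0]
force: [-3.7, 2.4, 7.3]
width: 0.61
gripper_force: 8.0
```

```bash
python3 -m creep '[[0,0,-0.01,0,0.3],[0,0,0,0,0.3]]' 3; python3 -m creep '[[0,0,0,0,0.65],[0,0,0,0,0.75],[0,0,0,0,0.8],[0,0,-0.3,0,0.8],[0,0,-0.8,0,0.8],[0,0,-1,0,0.8],[0,0,-1,0,1],[0,0,-1,0,1],[0,0,-1,0,1],[0,0,0,0,1]]'; python3 tc.py | grep side; python3 go.py .5 .15 .29 11.4
```

```text
clock: 23.4
position: [0.4817, -0.3108, 0.1053]
ee_rot: [3.132, -0.243, 0.0]
force: [-2.3, 1.3, 4.8]
width: 0.608
gripper_force: 3.0
clock: 24.65
position: [0.4833, -0.3112, 0.3134]
ee_rot: [3.129, -0.242, 0.01]
force: [1.1, -0.5, -0.1]
width: 1.001
gripper_force: 0.0
side -0.13 151 z med 0.045 y [-0.0498  0.0038]
side -0.11 208 z med 0.0448 y [-0.0494  0.004 ]
side -0.09 204 z med 0.045 y [-0.0497  0.0051]
side -0.07 217 z med 0.0454 y [-0.0501  0.0041]
side -0.05 201 z med 0.0454 y [-0.05    0.0009]
side -0.03 196 z med 0.045 y [-0.0497 -0.0035]
side -0.01 181 z med 0.0447 y [-0.0498 -0.0068]
side 0.01 108 z med 0.0432 y [-0.0492 -0.0086]
clk 24.75 pos [ 0.4816 -0.3108  0.3096] yaw -8.86 tilt [ 7.e-04 -6.e-04 -1.e+00] F [ 0.41  0.25 -0.22] w 1.002 g 0.0
turn -5.066 shift [  2.727 -11.202   0.484]
```

View pics/sidetc.png

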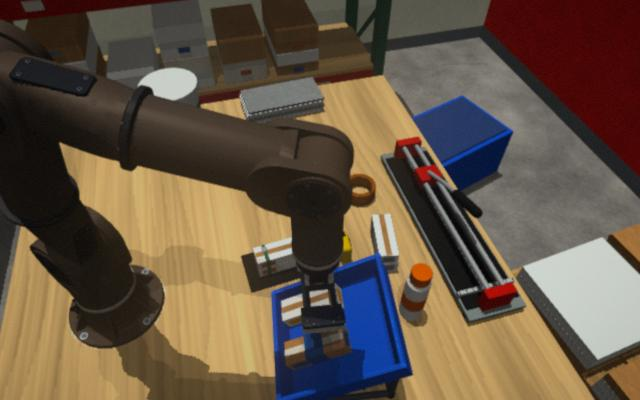

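The side view shows the blue-banded carton lying flat along the slope at (317,348), beside the packed carton at (308,305). The pair stands on the pad at (272,255).

```bash
python3 -m creep '[[0,0,0,-1,1],[0,0,0,-1,1],[0,0,0,-1,1],[0,0,0,-1,1],[0,0,0,-1,1],[0.15,-0.5,0,0,1],[0.24,-0.97,0,0,1],[0.24,-0.97,0,0,1],[0.24,-0.97,0,0,1],[0.24,-0.97,0,0,1],[0.24,-0.97,0,0,1],[0.24,-0.97,0,0,1]]'; python3 go.py .51 .15 .28 11.4
```

```text
clock: 26.25
position: [0.4943, -0.0477, 0.3086]
ee_rot: [-3.127, -0.304, 0.002]
force: [0.1, -0.6, -0.0]
width: 0.998
gripper_force: 0.0
clk 26.25 pos [ 0.4943 -0.0477  0.3086] yaw 11.1 tilt [-1.e-03  2.e-04 -1.e+00] F [ 0.06 -0.56 -0.04] w 0.998 g 0.0
turn -0.075 shift [ 1.363 -4.766  0.716]
```

```bash
python3 -m creep '[[0.25,-0.95,0.2,-0.08,1],[0.25,-0.95,0.2,0,1],[0.3,-0.9,0.2,0,1],[0.3,-0.7,0.1,0,1],[0.2,-0.5,0,0,1],[0,0,0,0,1],[0,0,0,0,1],[0,0,0,0,1]]'; python3 - <<'E'
from h import *
im,P,d=grab("wrist"); cv2.imwrite("pics/w7.png",im); np.save("w7.npy",P)
E
python3 top.py w7 .08 .557 .25; python3 top.py w7 .076 .466 .013; python3 go.py .4666 .0132 .13 3.85
```

```text
clock: 27.25
position: [0.5145, 0.1156, 0.281]
ee_rot: [3.126, 0.311, -0.0]
force: [-0.5, -0.3, -0.6]
width: 1.002
gripper_force: 0.0
(array([556.8, 250.2]), array([148.7,  56.4]), 11.56) 0.0802 5873
(array([481.3,  14.5]), array([119.6,  58.3]), 4.13) 0.0761 3250
clk 27.3 pos [0.5146 0.1156 0.2811] yaw 11.35 tilt [ 0.e+00 -6.e-04 -1.e+00] F [-0.29 -0.07 -0.38] w 1.0 g 0.0
turn 1.876 shift [-1.368  2.473  3.779]
```

```bash
python3 -m creep '[[0,0,0,0.94,1],[-0.3,0.5,0,0.94,1],[-0.4,0.8,0.3,0,1],[-0.4,0.8,0.6,0,1],[-0.27,0.37,0.8,0,1],[0,0,0.9,0,1],[0,0,0.9,0,1],[0,0,0.2,0,1],[0,0,0,0,1],[0,0,0,0,1]]' 30; python3 go.py .4666 .0133 .027 3.95
```

```text
clock: 28.55
position: [0.469, 0.0135, 0.1345]
ee_rot: [3.14, 0.107, 0.003]
force: [0.4, 0.2, 0.2]
width: 1.0
gripper_force: 0.0
clk 28.55 pos [0.469  0.0135 0.1345] yaw 3.91 tilt [ 2.1e-03 -1.0e-04 -1.0e+00] F [0.42 0.16 0.2 ] w 1.0 g 0.0
turn -0.011 shift [-6.700e-02  1.000e-03  2.686e+00]
```

```bash
python3 -m creep '[[-0.04,0,0.8,0,1],[0,0,0.9,0,1],[0,0,0.6,0,1],[0,0,0.37,0,1],[0,0,0,0,1],[0,0,0,0,0.62],[0,0,0,0,0.62],[0,0,0,0,0.3],[0,0,0,0,0.3],[0,0,0,0,0.3],[0,0,0,0,0.3]]' 30; python3 go.py .4666 .0133 .027 3.95
```

```text
clock: 29.92
position: [0.4667, 0.0133, 0.0266]
ee_rot: [3.139, 0.108, 0.0]
force: [-0.4, -1.9, 5.9]
width: 0.61
gripper_force: 30.0
clk 29.93 pos [0.4667 0.0133 0.0266] yaw 3.93 tilt [ 3.e-04 -3.e-04 -1.e+00] F [-0.42 -1.9   5.85] w 0.61 g 29.9935195595026
turn -0.005 shift [-0.003  0.001 -0.011]
```

```bash
python3 -m creep '[[0,0,-0.1,0,0.3],[0,0,-0.4,0,0.3],[0,0,-0.8,0,0.3],[0,0,-0.8,0,0.3],[0,0,-0.8,0,0.3],[0,0,-0.7,-0.9,0.3],[0.1,-0.3,0,-0.99,0.3],[0.4,-0.8,0,0,0.3],[0.4,-0.8,0,0,0.3],[0.4,-0.8,0,0,0.3],[0.4,-0.8,0,0,0.3],[0.4,-0.8,0,0,0.3]]'; python3 go.py .5573 .2502 .14 11.5
```

```text
clock: 31.42
position: [0.5146, 0.2003, 0.1691]
ee_rot: [3.125, 0.317, -0.003]
force: [0.0, -0.4, -5.8]
width: 0.609
gripper_force: 30.0
clk 31.43 pos [0.5146 0.2003 0.1691] yaw 11.6 tilt [-2.1e-03 -3.0e-04 -1.0e+00] F [ 0.03 -0.38 -5.78] w 0.609 g 29.989530220627785
turn 0.025 shift [ 1.296 -1.009  0.725]
```

```bash
python3 -m creep '[[0.4,-0.1,0,0,0.3],[0.4,0,0,0,0.3],[0,0,0,0,0.3],[0,0,0,0,0.3],[0,0,0,0,0.3]]'; python3 go.py .5573 .2502 .14 11.5
```

```text
clock: 32.05
position: [0.5452, 0.2089, 0.17]
ee_rot: [3.125, 0.315, -0.001]
force: [-0.5, -0.6, -4.6]
width: 0.608
gripper_force: 30.0
clk 32.05 pos [0.5452 0.2089 0.17  ] yaw 11.53 tilt [-8.e-04 -4.e-04 -1.e+00] F [-0.5  -0.64 -4.64] w 0.608 g 29.99006822705269
turn 0.006 shift [ 0.503 -0.952  0.75 ]
```

```bash
python3 -m creep '[[0.3,-0.5,0,0,0.3],[0.2,-0.45,0.3,0,0.3],[0,0,0.5,0,0.3],[0,0,0.3,0,0.3],[0,0,0,0,0.3],[0,0,0,0,0.3],[0,0,0,0,0.3]]'; python3 go.py .5573 .2502 .1005 11.5
```

```text
clock: 32.92
position: [0.5585, 0.2502, 0.1271]
ee_rot: [-3.126, -0.314, -0.002]
force: [-0.3, 0.4, -5.0]
width: 0.606
gripper_force: 30.0
clk 32.92 pos [0.5585 0.2502 0.1271] yaw 11.47 tilt [ 1.2e-03  5.0e-04 -1.0e+00] F [-0.32  0.39 -4.97] w 0.606 g 29.990083873271942
turn -0.007 shift [-0.031 -0.005  0.666]
```

```bash
cat > al.py <<'E'
import sys; from m import *
b=float(sys.argv[1]) # pair bottom
a=np.radians(11.5)
for n in("side","scene"):
    im,P,d=grab(n); cv2.imwrite(f"pics/{n}al.png",im); x=P[...,0]-.5568; y=P[...,1]-.2502; X=x*np.cos(a)+y*np.sin(a); Y=-x*np.sin(a)+y*np.cos(a); Z=P[...,2]
    g=(abs(X)<.09)&(abs(Y)<.05)
    for nm,z0,z1 in(("pair",b+.005,b+.065),("2nd",.045,.076),("low",.005,.036)):
        m=g&(Z>z0)&(Z<z1)
        for ax,(A,B,h) in(("Y",(Y,X,.028)),("X",(X,Y,.075))):
            for s in(-1,1):
                k=m&(abs(A-s*h)<.006)&(abs(B)<(.06 if ax=="Y" else .02))
                if k.sum()>25:
                    f=np.polyfit(B[k],A[k],1); print(n,nm,ax,s,"face %.1f mm"%(1000*f[1]),"slope %.2f deg"%np.degrees(f[0]),k.sum())
E
python3 al.py .1065
```

```text
side pair Y -1 face -28.7 mm slope 0.23 deg 259
side pair X -1 face -75.9 mm slope -0.17 deg 61
side 2nd Y -1 face -28.1 mm slope 0.39 deg 230
side 2nd X -1 face -77.2 mm slope 0.01 deg 28
side low Y -1 face -25.6 mm slope 1.00 deg 197
scene pair Y 1 face 29.3 mm slope -0.28 deg 202
scene pair X 1 face 74.5 mm slope -0.26 deg 242
scene 2nd Y 1 face 28.9 mm slope 0.31 deg 173
scene 2nd X 1 face 73.4 mm slope -0.09 deg 107
scene low Y 1 face 31.4 mm slope 1.34 deg 152
scene low X 1 face 72.2 mm slope -0.21 deg 97
```

```bash
python3 -m creep '[[-0.03,0,0.25,0,0.3],[0,0,0.2,0,0.3],[0,0,0.06,0,0.3],[0,0,0.05,0,0.3],[0,0,0,0,0.3],[0,0,0,0,0.3]]'; python3 go.py .5573 .2502 .1005 11.5
```

```text
clock: 33.78
position: [0.557, 0.2501, 0.1041]
ee_rot: [-3.126, -0.315, -0.0]
force: [0.3, -0.2, -5.2]
width: 0.61
gripper_force: 30.0
clk 33.77 pos [0.557  0.2501 0.1041] yaw 11.49 tilt [ 3.e-04  2.e-04 -1.e+00] F [ 0.32 -0.18 -5.22] w 0.61 g 29.99010555446148
turn -0.002 shift [ 0.008 -0.002  0.09 ]
```

```bash
python3 -m creep '[[0,0,0.03,0,0.3],[0,0,0.03,0,0.3],[0,0,0,0,0.3]]'; python3 -m creep '[[0,0,0.02,0,0.3],[0,0,0,0,0.3]]';python3 -m creep '[[0,0,0.02,0,0.3],[0,0,0,0,0.3]]'
```

```text
clock: 34.15
position: [0.5568, 0.2499, 0.1014]
ee_rot: [3.126, 0.315, -0.0]
force: [0.5, -0.7, -5.4]
width: 0.605
gripper_force: 30.0
clock: 34.4
position: [0.5569, 0.25, 0.1007]
ee_rot: [-3.126, -0.315, -0.0]
force: [1.3, -0.3, -5.8]
width: 0.609
gripper_force: 30.0
clock: 34.65
position: [0.5569, 0.25, 0.1006]
ee_rot: [3.126, 0.315, 0.001]
force: [-3.1, -2.6, 5.6]
width: 0.61
gripper_force: 30.0
```

```bash
python3 al.py .080 | grep -v low; python3 -m creep '[[0,0,-0.01,0,0.3],[0,0,0,0,0.3]]' 6
```

```text
side pair Y -1 face -28.3 mm slope 0.53 deg 233
side pair X -1 face -77.7 mm slope 0.12 deg 58
side 2nd Y -1 face -28.0 mm slope -0.13 deg 227
scene pair Y 1 face 29.5 mm slope -0.50 deg 195
scene pair X 1 face 72.8 mm slope -0.37 deg 234
scene 2nd Y 1 face 28.8 mm slope 0.42 deg 168
scene 2nd X 1 face 73.3 mm slope -0.48 deg 112
clock: 35.0
position: [0.5569, 0.25, 0.1007]
ee_rot: [3.126, 0.315, 0.001]
force: [-3.4, -1.4, 5.2]
width: 0.608
gripper_force: 6.0
```

Aligned to within about a millimetre. Releasing and backing off.

```bash
python3 -m creep '[[0,0,0,0,0.65],[0,0,0,0,0.75],[0,0,0,0,1],[0,0,0,0,1],[0,0,-0.3,0,1],[0,0,-0.8,0,1],[0,0,-1,0,1],[0,0,-1,0,1],[0,0,-1,0,1],[0,0,-0.6,0,1],[0,0.5,0,0,1],[0,0.8,0,0,1]]'; python3 -m creep '[[0,0.8,0,0,1],[0,0.5,0,0,1],[0,0,0,0,1],[0,0,0,0,1]]'; python3 al.py .080; python3 tc.py | grep side; python3 top.py wrist .15 .557 .25
```

```text
clock: 36.5
position: [0.5669, 0.1983, 0.2882]
ee_rot: [3.125, 0.317, -0.0]
force: [0.3, -1.2, -0.1]
width: 1.003
gripper_force: 0.0
clock: 37.0
position: [0.5771, 0.1493, 0.2883]
ee_rot: [-3.125, -0.317, 0.0]
force: [-0.4, -0.2, 0.6]
width: 0.996
gripper_force: 0.0
side pair Y -1 face -28.3 mm slope 0.20 deg 488
side pair X -1 face -77.7 mm slope -0.08 deg 55
side 2nd Y -1 face -28.1 mm slope 0.51 deg 242
side 2nd X -1 face -77.0 mm slope -0.29 deg 27
side low Y -1 face -25.8 mm slope 0.89 deg 209
scene pair Y 1 face 28.7 mm slope 0.30 deg 369
scene pair X 1 face 72.8 mm slope 0.04 deg 232
scene 2nd Y 1 face 28.8 mm slope 0.26 deg 169
scene 2nd X 1 face 73.5 mm slope -0.84 deg 103
scene low Y 1 face 31.4 mm slope 1.26 deg 156
scene low X 1 face 72.0 mm slope -0.75 deg 101
side -0.13 156 z med 0.0448 y [-0.0495  0.0052]
side -0.11 209 z med 0.0449 y [-0.0495  0.0035]
side -0.09 209 z med 0.0453 y [-0.0499  0.0048]
side -0.07 218 z med 0.0453 y [-0.05    0.0053]
side -0.05 219 z med 0.0452 y [-0.0495  0.0053]
side -0.03 220 z med 0.0448 y [-0.0498  0.0037]
side -0.01 219 z med 0.0447 y [-0.0494  0.0044]
side 0.01 135 z med 0.0433 y [-0.0488  0.0038]
(array([556.4, 250.2]), array([149.1,  57.9]), 11.72) 0.1502 6282
```

View pics/sidetc.png

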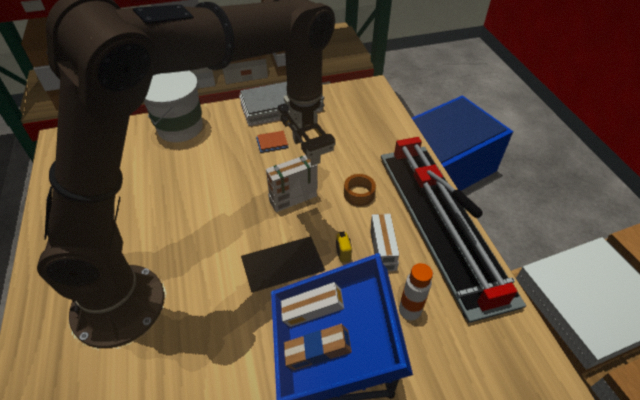

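The pair is back on the stack at (292,183), in line with the second carton to within 1 mm. The blue-banded carton lies flat at (317,347) beside the packed one, the pad is bare, and the bystanders have not moved.

```bash
python3 -c "from cell import sign_off; print(sign_off())"
```

```text
the job is handed in; nothing more can be done
None
```

The blue-banded carton lies flat in the tote's free lane, the strapped pair is back on the white cartons with edges in line to about 1 mm, and I handed the job in at about 37 s on the robot's clock.

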